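# Roll a stirrer shaft into its vee block and clamp it

### The job

Roll the steel stirrer shaft along the deck of the vee fixture until it drops into the vee and centres itself there, without picking it up or shoving it hard. Let go so that it lies freely in the vee, then swing the clamp arm over and press its spring pad down onto the shaft until you feel it bear firmly, but gently enough not to crush it, and leave it clamped. Leave the things round about where they are.

Things in the scene. Friction and masses are not known exactly. Their poses are not given: they have to be found in the camera images.
- vee_fixture: Aluminium vee fixture fixed to the worktop, block 110 mm wide, on a dark base plate 205 x 150 x 10 mm. Origin: on the worktop below the vee's centre line, at mid width. x points from the deck over the vee to the clamp, away from the robot; y along the vee. Behind the vee a rail, top z = 40 mm, to x = 80 mm, with two hinge cheeks at x = 62 mm, 91 mm high, within 21 mm of y = 0.
- deck_mid (a point): Middle of the fixture's flat deck top, at fixture x -56, z 34 mm; axes as the fixture. The deck runs from fixture x = -96 to -16 mm. A round steel bead, 2.5 mm proud, crosses it near its front edge, at fixture x = -92 mm; towards the vee it is open.
- vee_seat (a point): Where the shaft's axis lies when seated: fixture x 0, y 0, z 39 mm; axes as the fixture. The vee's 45 degree flanks run, in fixture x and z, from (-16, 34) mm at the deck down to (0, 18) and up to (22, 40).
- shaft: Plain steel shaft, 30 mm thick over its middle 120 mm, tapered ends, 148 mm long, about 0.45 kg. Origin on its axis at mid length, y along it (x, z turn as it rolls). Starts across the deck, up to 0.15 rad askew, axis 49 mm above the worktop. It rolls freely: a level push of 1 to 5 N moves it, and past the deck's edge it drops into the vee. A 20 N push, or a gripper's squeeze, is too much.
- clamp_arm: Clamp arm, steel bar 16 mm wide, 10 mm thick, with its pad. Origin on its hinge, which lies along the fixture's y at fixture x 62, z 80 mm; the arm reaches 100 mm along its own -x. Closed, it lies about level over the vee towards the deck (fixture -x), its z up; it starts up, leaning back, 1.75 to 1.95 rad from level. A constant friction of 0.7 N m (7 N at the crossbar) holds it where it is left.
- crossbar (a point): Centre of the black round crossbar (14 mm thick, 58 mm long, along the fixture's y) at the arm's tip, 100 mm from the hinge: push the arm over and press it down here. 12 to 15 N down on the bar leaves about 7 to 11 N on the shaft; 18 N on the bar puts nearly 20 N on the shaft, the most it may get.
- pad_boss (a point): On the arm's centre line, 62 mm from the hinge, above the pad; z is up when the arm is level. The rubber pad (24 x 30 mm) hangs on a stem under the arm, its face 18 to 36 mm below this point as the stem is screwed out: it differs each time and is not measured, so feel for it. Pad spring 5 N per mm. It meets the seated shaft with the arm at -0.15 to 0.2 rad.
- petri: Clear petri dish, 60 mm wide, 14 mm high, beside the fixture; a bystander. Origin under its middle.
- marker: Marker pen, 132 mm long, lying beside the fixture; a bystander. Origin under its middle.
- timer: Grey bench timer 58 x 64 x 20 mm; a bystander. Origin under its middle.
- reagent: Brown reagent bottle, 48 mm wide, 106 mm high; a bystander. Origin under its middle.
Not all that is in view belongs to the job. Of the things shaped like the shaft, the steel one is meant.

How it is judged:
By the outcome, as a careful person would: the job done as asked, in the order asked, and still so for the second after the job is handed in, with the robot touching nothing.
It also fails if it takes over 72 s, if anything falls off the work surface, if the arm or the gripper's body presses on something with over 40 N, if the wrist force passes 120 N, or if a joint passes its speed limit or range.

### The arm

A 7-joint arm with a two-finger parallel gripper is mounted at the origin on a cart in front of the work surface, level with it; the furniture and walls round the work are solid. World frame = base frame: x ahead of the robot, y to its left, z up, the work surface at z = 0. Lengths are in m, angles in rad, forces in N, time in s.
With the tool pointing down it reaches from about 0.4 to 0.9 m from the base axis. Payload 5.5 kg.
Tool frame: the origin (TCP) lies midway between the tips of the shut fingers; the grasp point (between the pads) lies 19 mm behind it (manip.grip_depth is the distance from the TCP to the grasp point, in m); z points along the fingers, x is the direction in which the jaws open and shut, and the axes are right-handed (so a half turn about z gives the same grasp; the last joint's range is limited). The gripper opens to 92 mm and grips with 3 to 60 N. Pads are 19 mm wide; open, the fingers measure 130 mm over their backs; the gripper's body (75 mm by 190 mm) begins 47 mm behind the grasp point.
Start: joints at [-0.919, 0.501, -0.427, 1.55, 0.221, 1.138, -0.21], TCP at [0.246, 0.602, 0.227] pointing down, gripper open.
Joint ranges: [-2.88, 2.88], [-0.31, 2.03], [-1.54, 1.56], [0.2, 2.42], [-1.41, 4.55], [0.19, 2.02], [-2.57, 2.57]. Speed limits (rad/s): [2.57, 2.57, 3.14, 3.14, 3.14, 3.14, 3.14].

### API

Orientations are given as a unit quaternion [x, y, z, w].
In Python, from bench import manip, effector, viewer gives the robot as it stands. Calls block until the motion is done:
- manip.move_pose(position, orientation): joint-space move of the TCP to a pose.
- manip.servo_line(position, ori=None, vel=0.15): straight line of the TCP; ori=None keeps the orientation; vel is the mean speed in m/s.
- manip.movej(angles): joint-space move.
- effector.open_jaws() and effector.close(f_grip=None): open the fingers fully, or close them until they stop; f_grip is the grip in N (None keeps the last).
- manip.sleep(seconds).
- manip.solve_ik(position, orientation): joint angles nearest the present ones, or None.
- viewer.get_image(name): name is "side" or "top" or "wrist"; returns the picture (384x512x3 uint8, red, green, blue); there is no depth.
- viewer.get_calibration(name): a dict with "vfov" (degrees; the focal length in pixels is half the picture's height over the tangent of half this angle, whatever the lens; pixels are square), "cx", "cy" (the principal point, pixels), "dist_coeffs" ([k1, k2, p1, p2, k3] as OpenCV has them; the pictures are not rectified), "eye" and "attitude" of the camera in the world. Camera axes: x right, y down, z forward; pixel columns grow to the right and rows downward; lengths in m; the calibration is good to about 2 mm. A picture is of the moment at which its call begins: read the wrist's pose just before it. get_calibration takes no time and is no camera call; for the wrist camera it gives the pose at the moment of the call.
A pose or a line that the arm cannot do raises manip.PlanningError and nothing moves.
- manip.hand_in(): hands the job in, once; it reports no verdict.
Readings, each from a call of its own:
- manip.current_clock(): time.
- manip.current_q(): joint angles.
- manip.current_joint_velocities(): joint speeds.
- manip.current_tau(): joint torques, N m.
- manip.current_tool_pos(): TCP position.
- manip.current_tcp_rot(): TCP orientation.
- manip.current_force(): force on the tool from outside, world axes, zero at the start.
- manip.current_wrist_torque(): the same for the moment, N m.
- manip.current_finger_gap(): finger opening in m.
Only numpy, scipy, OpenCV 4.12 (cv2) and the standard library are available. Lean on these libraries where they do the work, as an engineer would, in place of code of your own. Each camera call takes 0.05 s, during which the arm holds its last target. There are 200 camera calls.

## Working session

There is one attempt and no reset: what is moved stays moved. The work goes in short steps, each a Python script; the robot and the scene stay as the last script left them, time stands still between calls to the robot, and variables do not carry over. Pictures are saved under pics/ and viewed, about 8 in all and at most 12, crops included, and the job is handed in when it is done.

```bash
ls; mkdir -p pics; cat > h.py <<'E'
import numpy as np, cv2
from bench import manip, effector, viewer
from scipy.spatial.transform import Rotation as R
def snap(n,f):
    c=viewer.get_calibration(n); im=viewer.get_image(n); cv2.imwrite('pics/'+f+'.png',im[:,:,::-1]); return im,c
def K(c,h=384):
    f=h/2/np.tan(np.radians(c['vfov'])/2); return np.array([[f,0,c['cx']],[0,f,c['cy']],[0,0,1]])
def rot(c):
    a=np.array(c['attitude'],float); return a if a.shape==(3,3) else R.from_quat(a).as_matrix()
def ray(c,px):
    u=cv2.undistortPoints(np.array(px,float).reshape(-1,1,2),K(c),np.array(c['dist_coeffs'],float)).reshape(-1,2)
    return np.c_[u,np.ones(len(u))]@rot(c).T
def onz(c,px,z):
    d=ray(c,px); e=np.array(c['eye']); return e+d*((z-e[2])/d[:,2])[:,None]
def proj(c,P):
    Rm=rot(c); rv=cv2.Rodrigues(Rm.T)[0]; t=-Rm.T@np.array(c['eye'])
    return cv2.projectPoints(np.array(P,float).reshape(-1,1,3),rv,t,K(c),np.array(c['dist_coeffs'],float))[0].reshape(-1,2)
E
python3 - <<'E'
from h import *
for n in ('top','side'):
    im,c=snap(n,n+'0'); print(n,c)
a=cv2.imread('pics/top0.png')
print(manip.current_clock(),manip.current_force(),manip.current_tcp_rot())
E
```

```text
pics
top {'vfov': 50.47118453968324, 'cx': 254.6088172916734, 'cy': 199.8908707756963, 'dist_coeffs': array([0.01693118, 0.        , 0.        , 0.        , 0.        ]), 'eye': array([0.46835089, 0.26036726, 0.9522614 ]), 'attitude': array([-0.70085298,  0.71053944, -0.04596899,  0.04272772])}
side {'vfov': 46.5464147000632, 'cx': 260.81375606263435, 'cy': 187.45216881347656, 'dist_coeffs': array([-0.00751815,  0.        ,  0.        ,  0.        ,  0.        ]), 'eye': array([ 0.41722976, -0.56711974,  0.80321188]), 'attitude': array([ 0.90405234, -0.10116086,  0.0357962 , -0.41373239])}
0.1 [0.31751603 0.76746112 0.26928123] [ 8.30366687e-01  5.57216657e-01 -7.33525305e-04  4.74430652e-04]
```

View pics/top0.png

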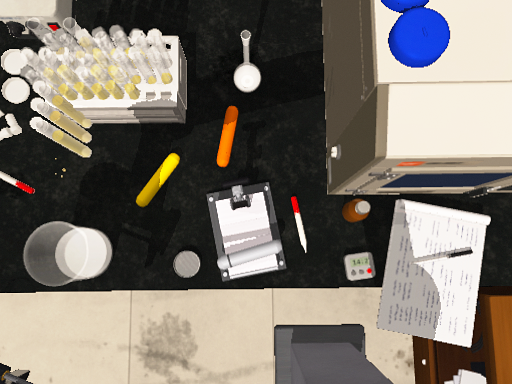

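View pics/side0.png

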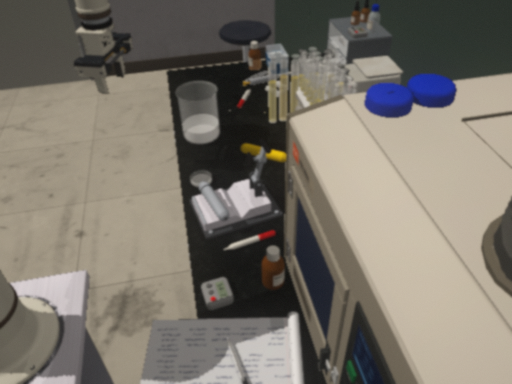

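The top view shows the fixture around (245,230), with the shaft near (250,253) on the deck and the clamp at about (238,195), up. In the side view the shaft is at (212,203) and the arm is up at (258,170). I'll enlarge both.

```bash
python3 - <<'E'
import cv2,numpy as np
t=cv2.imread('pics/top0.png')[170:290,190:310]; s=cv2.imread('pics/side0.png')[135:245,175:295]
t=cv2.resize(t,(600,600),interpolation=cv2.INTER_CUBIC)
cv2.imwrite('pics/tc.png',t)
E
```

```text
(no output)
```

View pics/tc.png

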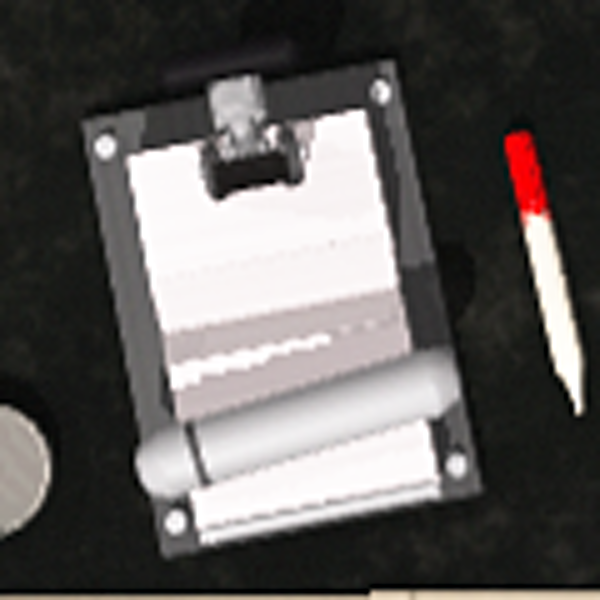

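```bash
python3 - <<'E'
from h import *
c=viewer.get_calibration('top')
f=lambda p:np.array(p,float)/5+[190,170]-0.4
np.set_printoptions(precision=4,suppress=True)
print('nadir',proj(c,[c['eye'][0],c['eye'][1],0]))
B=onz(c,f([(83,122),(393,62),(480,493),(162,557)]),.01); print('base',B[:,:2])
r=onz(c,f([(127,157),(368,108)]),.04); d=onz(c,f([(200,543),(442,495)]),.034);print(r[:,:2],d[:,:2])
m=r[:2].mean(0);n=d.mean(0); ax=(m-n)[:2]; print('len',np.linalg.norm(ax),'yaw',np.arctan2(ax[1],ax[0]), 'w',np.linalg.norm(r[0]-r[1]),np.linalg.norm(d[0]-d[1]))
for v in (r[0]-r[1],d[0]-d[1]): print('yaw from y',np.arctan2(-v[0],v[1]))
for i,j in ((0,3),(1,2)): v=B[i]-B[j]; print(np.linalg.norm(v),np.arctan2(v[1],v[0]))
for i,j in ((0,1),(3,2)): v=B[i]-B[j]; print(np.linalg.norm(v),np.arctan2(-v[0],v[1]))
# shaft ends at z .049
s=onz(c,f([(138,470),(460,378)]),.049); print('shaft',s, np.linalg.norm(s[0]-s[1]),np.arctan2(-(s[0]-s[1])[0],(s[0]-s[1])[1]))
# ridge lines
print('vee top edges?',onz(c,f([(168,330),(407,290)]),.034)[:,:2], onz(c,f([(150,275),(395,235)]),.04)[:,:2])
print('bead',onz(c,f([(205,525),(440,487)]),.036)[:,:2])
print('crossbar',onz(c,f([(165,72),(297,50)]),.176))
for z in (.04,.1,.12,.14): pass
E
```

```text
nadir [[253.0828 251.3187]]
base [[0.6026 0.368 ]
 [0.6291 0.2228]
 [0.4291 0.1867]
 [0.4025 0.3319]]
[[0.5821 0.3447]
 [0.603  0.2356]] [[0.41   0.3132]
 [0.4295 0.2055]]
len 0.17553548841550642 yaw 0.17668000762140712 w 0.11105667510423424 0.1094733417903211
yaw from y 0.18912901623446976
yaw from y 0.1786798251068657
0.20333115422733722 0.17857637497784204
0.20316540374489592 0.17855357973053607
0.1476324805754315 0.18023002281912415
0.14762821652614797 0.1813528298658254
shaft [[0.4428 0.3393 0.049 ]
 [0.4809 0.1973 0.049 ]] 0.1469601071200637 0.2619121173871438
vee top edges? [[0.5043 0.327 ]
 [0.5208 0.2193]] [[0.5287 0.3345]
 [0.5452 0.2245]]
bead [[0.418  0.3108]
 [0.4331 0.2064]]
crossbar [[0.598  0.3174 0.176 ]
 [0.6059 0.2664 0.176 ]]
```

The measurements agree with the given sizes: block length 175.5 mm against 176, width 110 mm, yaw 0.179. The fixture origin is about (0.514, 0.276), and the shaft sits at fixture x ≈ -53, 0.08 rad askew. I'll push with the open fingers (jaws along y), so two contacts square the shaft up.

```bash
cat >> h.py <<'E'
YAW=0.179; O=np.array([.514,.2763]); 
def W(x,y,z):
    c,s=np.cos(YAW),np.sin(YAW); return [O[0]+c*x-s*y,O[1]+s*x+c*y,z]
def fix(p):
    c,s=np.cos(YAW),np.sin(YAW); d=np.array(p[:2])-O; return np.array([c*d[0]+s*d[1],-s*d[0]+c*d[1],p[2]])
_x=np.array([-np.sin(YAW),np.cos(YAW),0]);_z=np.array([0,0,-1.]);_y=np.cross(_z,_x)
Q=R.from_matrix(np.c_[_x,_y,_z]).as_quat()
def ff():
    f=np.mean([manip.current_force() for _ in range(3)],0); c,s=np.cos(YAW),np.sin(YAW)
    return np.round([c*f[0]+s*f[1],-s*f[0]+c*f[1],f[2]],2)
E
python3 - <<'E'
from h import *
print(manip.solve_ik(W(-.115,0,.15),Q),manip.solve_ik(W(.12,0,.18),Q))
manip.move_pose(W(-.115,0,.15),Q)
manip.servo_line(W(-.112,0,.043),vel=.12)
print(manip.current_clock(),fix(manip.current_tool_pos()),ff())
snap('side','side1'); im,_=snap('wrist','wr1')
manip.servo_line(W(-.088,0,.043),vel=.04); print(fix(manip.current_tool_pos()),ff(),manip.current_clock())
s=cv2.imread('pics/side1.png')[135:245,170:290]
cv2.imwrite('pics/c1.png',np.hstack([cv2.resize(s,(400,367)),cv2.resize(cv2.imread('pics/wr1.png'),(400,300)).copy()[:, :] if 0 else cv2.copyMakeBorder(cv2.resize(cv2.imread('pics/wr1.png'),(400,300)),0,67,0,0,0)]))
E
```

```text
[-0.23205617  0.2927272  -0.45138802  2.04775104  0.17043334  0.83627702
  0.96834352] [-0.2133873   0.62789628 -0.40195305  1.4563658   0.25948469  1.10997355
  1.08756805]
2.5833 [-0.11152464  0.00038451  0.04350561] [0.88 0.27 0.32]
[-8.82919850e-02 -6.01109079e-05  4.28207056e-02] [-0.03  0.37  0.48] 3.4333
```

View pics/c1.png

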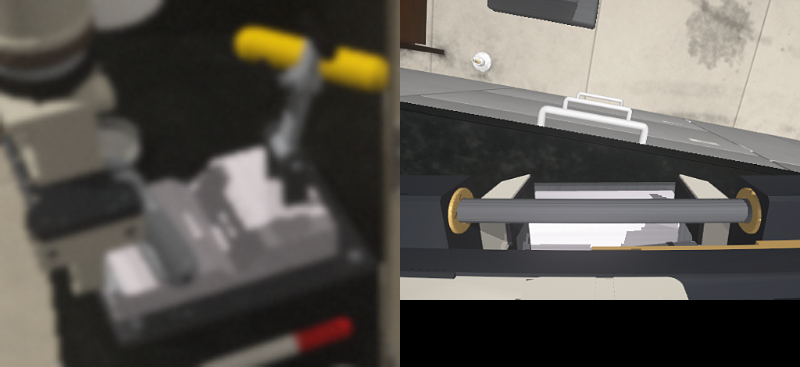

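The side view shows the fingers coming down just in front of the deck, with the shaft still lying across it. The wrist view shows both open fingers straddling the deck and the gripper's own guide rod. Nothing is touched yet, so I'll push.

```bash
python3 - <<'E'
from h import *
for x in (-.066,-.05,-.042,-.036):
    manip.servo_line(W(x,0,.043),vel=.025); print(fix(manip.current_tool_pos()),ff(),manip.current_clock())
manip.servo_line(W(-.06,0,.043),vel=.05)
im,c=snap('top','top2'); snap('side','side2'); snap('wrist','wr2')
t=cv2.resize(cv2.imread('pics/top2.png')[170:290,190:310],(400,400),interpolation=cv2.INTER_CUBIC)
s=cv2.resize(cv2.imread('pics/side2.png')[135:245,170:290],(400,400),interpolation=cv2.INTER_CUBIC)
cv2.imwrite('pics/c2.png',np.hstack([t,s]))
E
```

```text
[-6.61755571e-02 -1.47798115e-05  4.29478820e-02] [-0.1   0.53  0.08] 4.4667
[-5.00513571e-02 -3.37296020e-05  4.29168650e-02] [-0.25 -0.86  0.48] 5.2583
[-4.18682231e-02 -2.63788624e-05  4.29615908e-02] [0.85 0.41 0.14] 5.725
[-3.57961300e-02  2.22240994e-06  4.29943089e-02] [-0.46 -0.52 -1.06] 6.1167
```

View pics/c2.png

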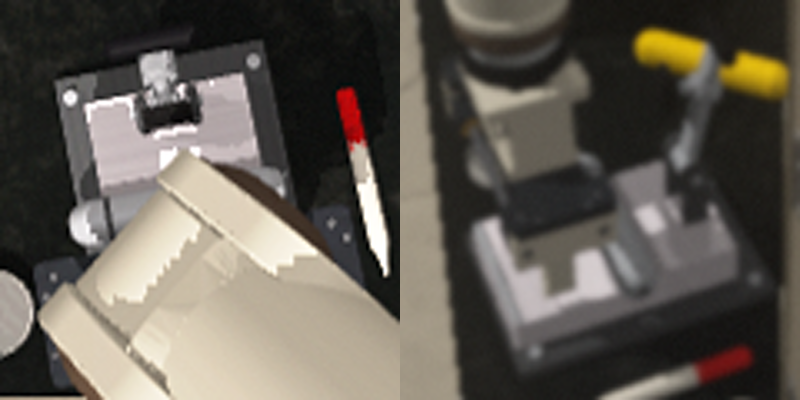

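The shaft now lies in the vee, behind the fingers and parallel to the fixture in both views. Its ends are at about (80,225) and (285,185) in the left crop. I'll check that with numbers, then go over and behind the crossbar.

```bash
python3 - <<'E'
from h import *
c=viewer.get_calibration('top')
p=np.array([(72,225),(288,183)],float)*.3+[190,170]
print('ends fix',[fix(a) for a in onz(c,p,.039)])
manip.servo_line(W(-.07,0,.043),vel=.05)
manip.servo_line(W(-.09,0,.25),vel=.2); effector.close(5)
manip.servo_line(W(.128,0,.25),vel=.2)
manip.servo_line(W(.128,0,.167),vel=.15)
b=ff();print('base',b,manip.current_clock())
im,c=snap('side','side3');snap('top','top3')
for x in (.12,.113,.108,.104,.1):
    manip.servo_line(W(x,0,.167),vel=.04); print(fix(manip.current_tool_pos()).round(4),ff()-b)
    if abs((ff()-b)[0])>3: break
print(manip.current_clock())
s=cv2.resize(cv2.imread('pics/side3.png')[115:245,170:300],(400,400),interpolation=cv2.INTER_CUBIC)
t=cv2.resize(cv2.imread('pics/top3.png')[150:290,180:320],(400,400),interpolation=cv2.INTER_CUBIC)
cv2.imwrite('pics/c3.png',np.hstack([t,s]))
E
```

```text
ends fix [array([4.22856049e-05, 7.74663437e-02, 3.90000000e-02]), array([-0.00010891, -0.07010913,  0.039     ])]
base [-0.3  -0.67 -0.43] 11.8167
[0.1198 0.0002 0.1675] [0.5  0.89 0.72]
[1.127e-01 1.000e-04 1.671e-01] [0.24 0.84 0.07]
[1.077e-01 1.000e-04 1.670e-01] [0.23 0.94 0.72]
[ 0.1053 -0.0002  0.1675] [ 5.76  0.91 -1.27]
13.1167
```

View pics/c3.png

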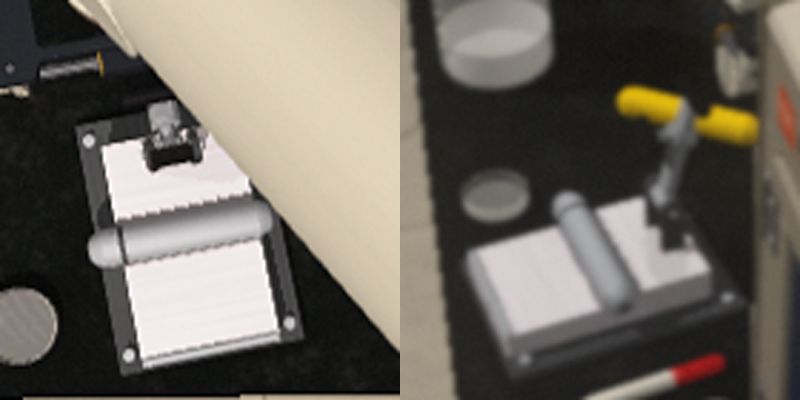

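The shaft is seated: its ends measure fixture x = 0.0 and -0.1 mm, and it is 148 mm long. The finger touches the crossbar at TCP fixture x = 0.105, so the arm is at about 1.84 rad. Next I'll swing it over along its arc.

```bash
python3 - <<'E'
from h import *
b=np.array([-.3,-.67,-.43])
for th in np.arange(1.75,.44,-.1):
    s,c=np.sin(th),np.cos(th); bx,bz=.062-.1*c,.08+.1*s
    x=bx+.007*s+.0095; z=bz+.007*c-.004*np.clip((th-.8)/.6,0,1)
    manip.servo_line(W(x,0,z),vel=.05); f=ff()-b
    print(round(th,2),(fix(manip.current_tool_pos())*1e3).round(1),f)
    if np.linalg.norm(f)>22: print('STOP');break
print(manip.current_clock())
snap('side','side4');snap('top','top4')
s=cv2.resize(cv2.imread('pics/side4.png')[115:245,170:300],(400,400),interpolation=cv2.INTER_CUBIC)
t=cv2.resize(cv2.imread('pics/top4.png')[150:290,180:320],(400,400),interpolation=cv2.INTER_CUBIC)
cv2.imwrite('pics/c4.png',np.hstack([t,s]))
E
```

```text
1.75 [ 96.7  -0.2 173.5] [4.27 0.18 1.23]
1.65 [ 86.8  -0.3 175.4] [3.7  0.17 1.07]
1.55 [ 76.7  -0.3 176.3] [4.19 0.57 0.52]
1.45 [ 66.6  -0.3 176.2] [5.24 0.04 0.83]
1.35 [ 56.5  -0.4 175.2] [ 5.06 -1.64  0.07]
1.25 [ 46.6  -0.4 173.4] [ 5.71 -0.56 -3.63]
1.15 [ 37.3  -0.2 171.3] [ 6.26  0.6  -3.39]
1.05 [ 28.3  -0.  168.5] [ 6.18 -0.84 -0.6 ]
0.95 [ 19.7   0.2 164.7] [5.51 0.07 0.5 ]
0.85 [ 11.4   0.3 159.8] [4.69 0.73 2.15]
0.75 [  3.5   0.4 153.7] [4.76 0.53 1.64]
0.65 [ -3.8   0.3 146.2] [4.88 0.64 2.14]
0.55 [-10.3   0.2 138.2] [3.89 2.98 3.32]
0.45 [-1.610e+01  1.000e-01  1.296e+02] [3.54 0.73 2.12]
17.9917
```

View pics/c4.png

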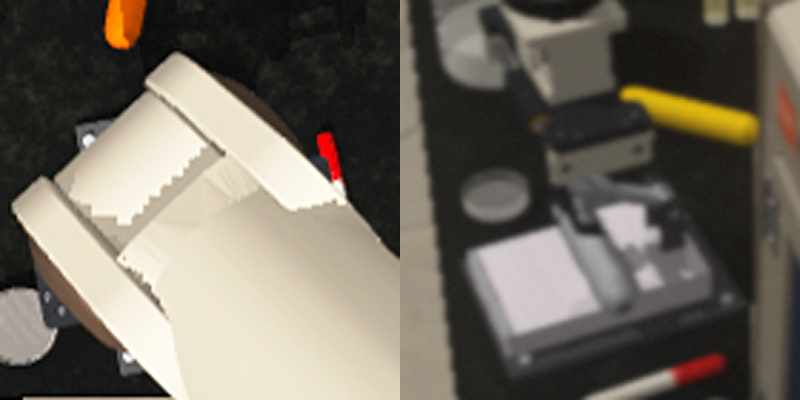

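The arm now leans over the vee at about 0.45 rad and the shaft is still seated. I'll move the fingertips on top of the bar and press down in small force-checked steps.

```bash
cat > press.py <<'E'
from h import *
def F(n=6):
    o=[]
    for _ in range(n): o.append(manip.current_force()); manip.sleep(.02)
    return np.mean(o,0)
p=fix(manip.current_tool_pos())
manip.servo_line(W(p[0],0,p[2]+.015),vel=.08)
manip.servo_line(W(-.031,0,p[2]+.015),vel=.08); b=F(10)
def to(th,v):
    manip.servo_line(W(.062-.1*np.cos(th)-.002,0,.08+.1*np.sin(th)+.007),vel=v)
for th in (.45,.38,.31,.26): 
    to(th,.05); print(th,(fix(manip.current_tool_pos())*1e3).round(1),(F(3)-b).round(2))
log=[]
while th>-.35:
    th-=.01; to(th,.03); f=(F(4)-b)[2]
    log.append((round(th,2),round(fix(manip.current_tool_pos())[2]*1e3,1),round(f,1)))
    if f>12.8:
        f=(F(10)-b)[2]; print('recheck',f)
        if f>12.6: break
for l in log: print(*l)
print(manip.current_clock())
E
python3 press.py
```

```text
0.45 [-3.030e+01 -1.000e-01  1.299e+02] [-0.34  0.12  0.12]
0.38 [-32.8   0.  124.1] [0.43 0.25 0.42]
0.31 [-35.6  -0.  117.4] [-0.8   0.12  1.17]
0.26 [-3.700e+01  1.000e-01  1.126e+02] [-1.28 -0.32  1.97]
recheck 13.806657363470826
0.25 111.9 4.9
0.24 111.1 5.9
0.23 110.1 6.0
0.22 109.1 6.3
0.21 108.1 6.2
0.2 107.1 5.7
0.19 106.1 6.2
0.18 105.1 5.6
0.17 104.0 5.7
0.16 103.0 6.1
0.15 102.0 5.9
0.14 101.0 6.5
0.13 100.2 7.3
0.12 99.4 8.4
0.11 98.5 10.4
0.1 97.7 12.3
0.09 96.9 14.0
25.9417
```

The arm swung freely at about 6 N. The pad touched at about 0.14 rad, after which the force rose at about 2 N/mm, matching the spring, and pressing stopped at 13.8 N. I'll let go and check.

```bash
python3 - <<'E'
from h import *
p=fix(manip.current_tool_pos())
manip.servo_line(W(p[0],0,p[2]+.02),vel=.06); print(ff())
manip.servo_line(W(p[0],0,.25),vel=.2)
manip.servo_line([.33,.50,.25],vel=.25)
print(manip.current_clock(),ff())
snap('side','side5');snap('top','top5')
s=cv2.resize(cv2.imread('pics/side5.png')[115:245,170:300],(400,400),interpolation=cv2.INTER_CUBIC)
t=cv2.resize(cv2.imread('pics/top5.png')[165:295,185:315],(400,400),interpolation=cv2.INTER_CUBIC)
cv2.imwrite('pics/c5.png',np.hstack([t,s]))
c=viewer.get_calibration('top')
for th in (.09,.14): print(th,(proj(c,[W(.062-.1*np.cos(th),y,.08+.1*np.sin(th)) for y in (-.029,.029)])-[185,165])*400/130)
print('seat',(proj(c,[W(0,y,.039) for y in (-.074,.074)])-[185,165])*400/130)
a,d=cv2.imread('pics/top0.png').astype(int),cv2.imread('pics/top5.png').astype(int)
E
```

```text
[-0.23  1.81 -0.01]
28.5 [ 0.03 -0.03  0.3 ]
0.09 [[237.39827564 244.84872748]
 [154.13606287 261.22829187]]
0.14 [[237.39585394 243.89668991]
 [153.65906372 260.36775723]]
seat [[286.43250506 183.13933452]
 [ 86.5617093  222.21354837]]
```

View pics/c5.png

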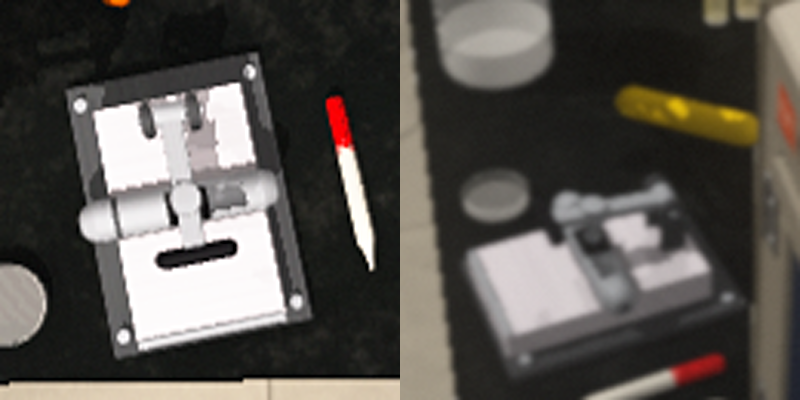

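The crossbar sits where a closed arm at about 0.1 rad should be (155–238, 245–261). The pad is on the shaft, the shaft is in the vee, and nothing round about has moved. The robot is clear, so I'm handing in.

```bash
python3 -c "
from h import *
manip.hand_in(); print(manip.current_clock())"
```

```text
the job is handed in; nothing more can be done
the job is handed in; nothing more can be done
```

The shaft is clamped in the vee and the job is handed in, after about 28.5 s of the 72 s allowed.

- **Rolling:** I pushed the shaft along the deck with the open fingertips, which squared it up. The force read only within about 1 N of zero at each stop; I didn't read it between stops. It dropped into the vee and lay there freely, with its ends at fixture x = 0.0 and -0.1 mm.
- **Clamping:** I swung the arm over by its crossbar with about 6 N or less on the tool. The pad touched the shaft at about 0.14 rad. I pressed until I read 13.8 N on the bar, within the 12 to 15 N band, then let go.
- **Last checks:** The crossbar stayed where I left it and the shaft was still seated. The petri dish and marker looked unmoved in the last pictures; I didn't look again at the timer and reagent bottle, which the robot never went near. The robot was clear of everything, with a force reading of about zero.
- **One check slightly off:** The shaft lies about 4 to 5 mm towards +y from mid-width along the vee. It started about 1.4 mm off, and squaring up its skew probably added the rest. It still spans the block and sits under the pad, so I left it.

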